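Tell the stone drum from the wooden one and hold it to the blow gun

ROBOT

A 7-joint arm with a two-finger parallel gripper is mounted at the origin on the work surface. World frame = base frame: x ahead of the robot, y to its left, z up, the work surface at z = 0. Lengths are in mm, angles in rad, forces in N, time in s.
With the tool pointing down it reaches from about 350 to 900 mm from the base axis. Payload 8.1 kg.
Tool frame: the origin (TCP) lies between the finger pads; the fingertips stand ctrl.tip_reach ahead of it and the grasp point (between the pads) lies 6 mm ahead of it (ctrl.tip_reach is the distance from the TCP to the fingertips, in mm); z points along the fingers, y is the direction in which the jaws open and shut (so a half turn about z gives the same grasp; the last joint's range is limited). The gripper opens to 92 mm and grips with 3 to 60 N. Pads are 19 mm wide; open, the fingers measure 130 mm over their backs; the gripper's body (75 mm by 190 mm) begins 47 mm behind the grasp point.
Start: joints at [-1.306, 0.434, 0.025, 1.573, -0.012, 1.134, -0.075], TCP at [224.754, 583.203, 251.742] pointing down, gripper open.
Joint ranges: [-2.62, 2.62], [-0.44, 2.09], [-1.27, 1.32], [0.08, 2.57], [-1.32, 4.46], [0.12, 2], [-2.74, 2.74]. Speed limits (rad/s): [2.22, 2.22, 3.01, 3.01, 3.14, 3.14, 3.14].

INTERFACE

Orientations are given as a rotation vector (axis times angle).
In Python, from cell import ctrl gives the robot as it stands.
- The arm moves only by the tool apply_moves, never from a script. Its arguments are lists of equal length, an entry for each row: "translation": the shift along the tool's x, y, z in cm, a list of three; "angular": the turn, a rotation vector about the tool's x, y, z in degrees, a list of three; "fingers": the closure, from -1 (fully open) to 1 (shut), so that 0 is half open. A call has 1 to 12 rows; each row is the pose to reach, as a shift and turn from the pose commanded when the call began, along the tool's axes at that moment; what a row does not reach only later rows make up. A row lasts 1/8 s, in which the tool goes at most 62.5 mm and 10.7 degrees, less where a joint would pass 70% of its speed; a pose out of reach is approached as far as the arm can. A call with a gripper value outside its range is refused whole. The fingers move at their own pace and stop on an object; "newtons" is the grip in N (left out, the last holds). Time passes only in rows, so rows that repeat a pose let the fingers close. It gives the time, the measured TCP pose, the force and the opening at its end, in the units of the state.
- ctrl.read_state(): the state, without advancing time (a new reading comes with each control period).
- ctrl.capture(name): name is "scene" or "top"; returns a dict with "img" (420x560x3 uint8, blue, green, red), "depth" (420x560 float32, mm along the optical axis (not along the pixel's ray), 0 where there is no reading), "camera_matrix" (3x3 intrinsics, pixels), "extrinsics" (4x4, takes a point from world to camera coordinates). Camera axes: x right, y down, z forward; pixel columns grow to the right and rows downward; lengths in mm; the calibration is good to about 2 mm. A picture is of the moment at which its call begins.
- ctrl.hand_in(): hands the job in, once; it reports no verdict.
Trained networks look in a picture, given as the dict that the camera call returned (one of the last four; its "shot" number tells which), for a name from the list of things; names that differ only in an ending like _2 or _b are one class to them, and where a whole thing is asked for, a point or a joint stands for the part that bears it (a point fixed in the world has none). Each returns a list of dicts, best first, with "score" (0 to 1); they miss things now and then, are a little off and sometimes report something else, mostly with a low value. They report only what shows in the picture. A call takes as long as a camera call.
- ctrl.boxes_of(picture, query): "bbox" ([left, top, width, height] in pixels, round what is visible of it).
- ctrl.spot_point(picture, query): "location" ([column, row] in pixels: a listed point, or the origin of a listed thing).
The state is a dict: "t": time; "qpos": joint angles; "dq": joint speeds; "effort": joint torques, N m; "tcp_pos": TCP position; "tool_rot": TCP orientation; "wrist_force": force on the tool from outside, world axes, zero at the start; "torque": the same for the moment, N m; "grip_width": opening from 0.0 (shut) to 1.0 (fully open).
Only numpy, scipy, OpenCV 4.12 (cv2) and the standard library are available. Lean on these libraries where they do the work, as an engineer would, in place of code of your own. Each camera call takes 0.05 s, during which the arm holds its last target. There are 200 camera calls.

TASK

Clear the clamped blow gun first: squeeze its orange trigger fully against the handle and let it spring back out. Then lift the two look-alike souvenir drums in turn to feel which is heavier: the lighter (wooden) one goes upright into the wooden tray, set down and not dropped. Finish while holding the heavier (stone) one still and upright in the air in front of the nozzle for dusting, its middle on the nozzle's line and about 65 mm from the nozzle's tip, clear of the gun, with the bangle, jar, elephant and brush left where they are.

Things in the scene. Friction and masses are not known exactly. Their poses are not given: they have to be found in the camera images.
- gun: blue blow gun clamped on its side on a fixed steel stand, parts in mm in its frame. Origin on the table under the gun body, z up. The body, 32 thick, lies along y at z 130; a brass nozzle points to +y. The level handle runs from x -10 to -135 at y 0, 26 wide, 26 high (z 117 to 143). Under it: free, but for a 12 high base plate and post at x above -45 and a thin air pipe down at x -160
- nozzle_tip (a point): centre of the tip of the brass nozzle (10 mm thick), at x 0, y 140, z 130 mm of the gun; the nozzle blows along the gun's +y
- squeeze_point (a point): where to squeeze, at x -75, y 6, z 130 mm of the gun: fingers from above, closing along the gun's y, take handle and trigger together (51 mm over both at rest). The handle's back is 19 mm from here to -y; the trigger's outer face is 32 mm away to +y at rest, 19 mm when squeezed
- trigger (a joint): orange trigger bar, 85 mm long, 10 thick, 20 high, on the +y side of the handle, hinged beside the gun body (x -22, y 20 mm of the gun, axis upright). 0 = sprung out at rest, 0.25 rad = squeezed fully home; at the squeeze point its spring takes about 3 N to start, 8 N fully home
- drum_p: brown souvenir drum with black and cream bands, 85 mm tall, upright: foot 48 mm across, waist 34 mm at 26 mm up, straight round upper part 54 mm across from 45 to 85 mm up (grip it there from above). Origin: centre of its underside, z up, yaw arbitrary. The two drums look alike and may start in either place; each weighs 0.1 to 0.45 kg, one at least 0.1 kg more than the other, unknown which
- drum_q: brown souvenir drum with black and cream bands, 85 mm tall, upright: foot 48 mm across, waist 34 mm at 26 mm up, straight round upper part 54 mm across from 45 to 85 mm up (grip it there from above). Origin: centre of its underside, z up, yaw arbitrary. The two drums look alike and may start in either place; each weighs 0.1 to 0.45 kg, one at least 0.1 kg more than the other, unknown which
- drum_p_mid (a point): middle of drum_p, on its axis 42.5 mm above its underside
- drum_q_mid (a point): middle of drum_q, on its axis 42.5 mm above its underside
- tray: fixed open tray of light wood, 140 x 140 mm outside, 30 mm high, walls 6 mm and floor 6 mm thick. Origin at the centre of its underside, on the table, z up; empty at the start
- bangle: bystander: brass bangle lying flat, 72 mm across, 14 mm high; origin at the centre of its underside
- jar: bystander: amber glass jar with a green cap, 52 mm across, 60 mm high; origin at the centre of its underside
- elephant: bystander: small dark wooden elephant, about 110 mm long, 70 mm high; origin under its belly at the table
- brush: bystander: hand brush lying flat, along its own x; origin at its underside

How it is judged (in metres and radians):
On the way, in this order (a step that is already met when the one before it is completed fails the run):
1. the trigger is squeezed home (value of joint trigger above 0.21 rad), for 0.1 s.
2. the trigger has sprung back and the gripper has let go of the gun (value of joint trigger below 0.04 rad and contact force between gun and the fingers below 0.05 N), for 0.1 s.
3. the lighter drum stands in the tray, let go (((x of drum_p_mid in the frame of tray between -0.064 and 0.064 m and y of drum_p_mid in the frame of tray between -0.064 and 0.064 m and height (world z) of drum_p below 0.014 m and angle between drum_p's own z axis and vertical below 0.15 rad and contact force between drum_p and the fingers below 0.05 N and linear speed of drum_p below 0.03 m/s and contact force between drum_p and tray below 2.4 N) or (x of drum_q_mid in the frame of tray between -0.064 and 0.064 m and y of drum_q_mid in the frame of tray between -0.064 and 0.064 m and height (world z) of drum_q below 0.014 m and angle between drum_q's own z axis and vertical below 0.15 rad and contact force between drum_q and the fingers below 0.05 N and linear speed of drum_q below 0.03 m/s and contact force between drum_q and tray below 2.4 N))), for 0.2 s.
At the end, for the whole second after the job is handed in: Lighter drum upright (0.15 rad) on the tray floor, let go, at rest, weighing on it under 2.4 N; trigger out (below 0.04 rad); heavier drum held still, upright (0.25 rad), clear of the gun, its middle within 25 mm of the nozzle line sideways and in height, 40 to 90 mm from the tip (value of joint trigger below 0.04 rad and ((x of drum_p_mid in the frame of tray between -0.064 and 0.064 m and y of drum_p_mid in the frame of tray between -0.064 and 0.064 m and height (world z) of drum_p below 0.014 m and angle between drum_p's own z axis and vertical below 0.15 rad and contact force between drum_p and the fingers below 0.05 N and linear speed of each of drum_p, drum_q below 0.03 m/s and contact force between drum_p and tray below 2.4 N and x of drum_q_mid in the frame of nozzle_tip between -0.025 and 0.025 m and y of drum_q_mid in the frame of nozzle_tip between 0.04 and 0.09 m and z of drum_q_mid in the frame of nozzle_tip between -0.025 and 0.025 m and angle between drum_q's own z axis and vertical below 0.25 rad and contact force between drum_q and the fingers above 2 N and contact force between drum_q and gun below 0.05 N) or (x of drum_q_mid in the frame of tray between -0.064 and 0.064 m and y of drum_q_mid in the frame of tray between -0.064 and 0.064 m and height (world z) of drum_q below 0.014 m and angle between drum_q's own z axis and vertical below 0.15 rad and contact force between drum_q and the fingers below 0.05 N and linear speed of each of drum_q, drum_p below 0.03 m/s and contact force between drum_q and tray below 2.4 N and x of drum_p_mid in the frame of nozzle_tip between -0.025 and 0.025 m and y of drum_p_mid in the frame of nozzle_tip between 0.04 and 0.09 m and z of drum_p_mid in the frame of nozzle_tip between -0.025 and 0.025 m and angle between drum_p's own z axis and vertical below 0.25 rad and contact force between drum_p and the fingers above 2 N and contact force between drum_p and gun below 0.05 N))); the arm keeps its last pose, push and grip.
It fails at once if a drum is dropped from more than 50 mm above the table ((height (world z) of drum_p above 0.05 m and contact force between drum_p and the fingers below 0.05 N) or (height (world z) of drum_q above 0.05 m and contact force between drum_q and the fingers below 0.05 N)).
It fails at once if the bangle, jar, elephant or brush is moved more than 20 mm (distance of any of bangle, jar, elephant, brush from where it was at the start of the episode above 0.02 m).
It also fails if it takes over 70 s, if anything falls off the work surface, if the arm or the gripper's body presses on something with over 40 N, if the wrist force passes 120 N, or if a joint passes its speed limit or range.

## Working session

There is one attempt and no reset: what is moved stays moved. The work goes in short steps, Python scripts to look and compute and a tool call to move; the robot and the scene stay as the last step left them, time stands still between calls to the robot, and variables do not carry over. Pictures are saved under pics/ and viewed, about 8 in all and at most 12, crops included, and the job is handed in when it is done.

Besides the shell and the picture viewer there is one more tool, called in YAML: its name, and indented under it one key for each argument. apply_moves: Moves the arm, as the interface text tells. Its arguments: {"type":"object","properties":{"translation":{"type":"array"},"angular":{"type":"array"},"fingers":{"type":"array"},"newtons":{"type":"number"}},"required":["translation","angular","fingers"]}

```bash
mkdir -p pics; cat > h.py <<'E'
import numpy as np,cv2
from cell import ctrl
from scipy.spatial.transform import Rotation as R
def back(p,u,v,d=None,z=None):
    K=p["camera_matrix"];E=np.array(p["extrinsics"]);r=np.linalg.inv(K)@np.array([u,v,1.])
    Rm,t=E[:3,:3],E[:3,3];c=-Rm.T@t;w=Rm.T@r
    if z is not None: return c+w*(z-c[2])/w[2]
    return c+w*d
def cloud(p):
    v,u=np.mgrid[:420,:560];K=np.array(p["camera_matrix"]);E=np.array(p["extrinsics"])
    r=np.stack([u,v,np.ones_like(u)],-1)@np.linalg.inv(K).T
    return (r*p["depth"][...,None]-E[:3,3])@E[:3,:3]
def dep(p,u,v):
    a=p["depth"][int(v)-2:int(v)+3,int(u)-2:int(u)+3];a=a[a>0];return np.median(a) if a.size else 0
E
cat > look.py <<'E'
from h import *
np.set_printoptions(precision=1,suppress=True)
s=ctrl.read_state();print(s,ctrl.tip_reach)
for n in ["scene","top"]:
    p=ctrl.capture(n);cv2.imwrite(f"pics/{n}0.png",p["img"]);np.savez(f"{n}0.npz",**{k:np.array(p[k]) for k in ["img","depth","camera_matrix","extrinsics"]})
    for q in ["gun","nozzle_tip","squeeze_point","drum_p","drum_p_mid","tray","bangle","jar","elephant","brush"]:
        for r in ctrl.spot_point(p,q)[:3]:
            u,v=r["location"];zz={"nozzle_tip":130,"squeeze_point":130,"drum_p_mid":42.5}.get(q,0)
            print(n,q,round(r["score"],2),np.array([u,v]),"atz",back(p,u,v,z=zz),"dep",back(p,u,v,d=dep(p,u,v)))
E
python3 look.py
```

```text
{'t': 0.0, 'qpos': array([-1.3,  0.4,  0. ,  1.6, -0. ,  1.1, -0.1]), 'dq': array([ 0., -0.,  0., -0.,  0.,  0., -0.]), 'effort': array([ -0. , -66.8,   1. , -31.4,  -0.1,   0. ,   0. ]), 'tcp_pos': array([224.6, 582.8, 250.9]), 'tool_rot': array([-0.6, -3.1,  0. ]), 'wrist_force': array([-0.2,  0.7, -0.1]), 'torque': array([-0., -0.,  0.]), 'grip_width': 1.0006166774112342} 25.0
scene gun 0.81 [225.  179.4] atz [ 549.3 -234.3    0. ] dep [ 555.9 -222.9   10.1]
scene squeeze_point 0.94 [252.7 126.2] atz [ 460.4 -224.8  130. ] dep [ 470.5 -210.9  140. ]
scene drum_p 0.86 [279.3 279.6] atz [648.2 108.    0. ] dep [660.1 121.9  23.7]
scene drum_p 0.58 [330.1 246.2] atz [503.7 108.2   0. ] dep [516.9 118.9  18.2]
scene drum_p_mid 0.98 [334.5 234.1] atz [502.9 114.6  42.5] dep [519.8 128.   64. ]
scene tray 0.6 [442.9 323.5] atz [479.2 376.7   0. ] dep [483.4 377.7   5.4]
scene bangle 0.72 [304.1 211.2] atz [471.2 -12.1   0. ] dep [470.6 -12.7  -0.8]
scene jar 0.9 [200.1 267.7] atz [755.1 -19.1   0. ] dep [765.9   6.4  32.2]
scene elephant 0.65 [349.3 381.5] atz [692.2 340.2   0. ] dep [6
[... 696 characters left out ...]
0.62 [256.6 206.3] atz [650.6 111.4   0. ] dep [631.  106.7  86.1]
top drum_p_mid 0.7 [260.4 264. ] atz [503.5 113.4  42.5] dep [500.3 110.8  86.4]
top tray 0.73 [152.1 289.4] atz [475.7 379.8   0. ] dep [475.4 377.5   6.6]
top bangle 0.78 [313.4 275.5] atz [464.9  -8.5   0. ] dep [464.9  -8.5   1. ]
top bangle 0.43 [401.2 232.2] atz [ 545.2 -237.6    0. ] dep [ 543.6 -233.2   14.1]
top jar 0.73 [301.6 160.5] atz [758.  -15.5   0. ] dep [738.2 -10.8  57.7]
top elephant 0.92 [385.8 164.8] atz [ 722.1 -229.2    0. ] dep [ 706.4 -213.3   51.7]
top brush 0.86 [162.1 199.7] atz [694.3 346.6   0. ] dep [688.6 340.2  20.9]
top brush 0.46 [151.6 285.1] atz [485.9 380.6   0. ] dep [485.6 378.4   6.5]
```

View pics/top0.png

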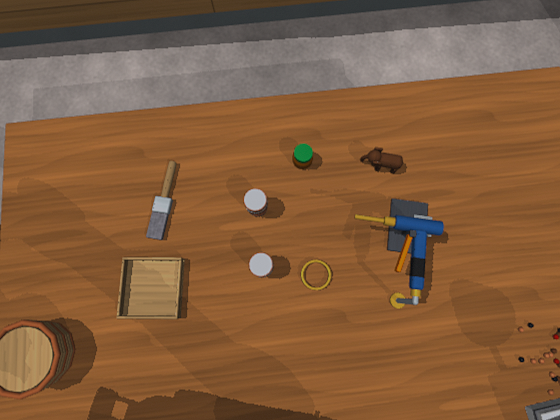

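View pics/scene0.png

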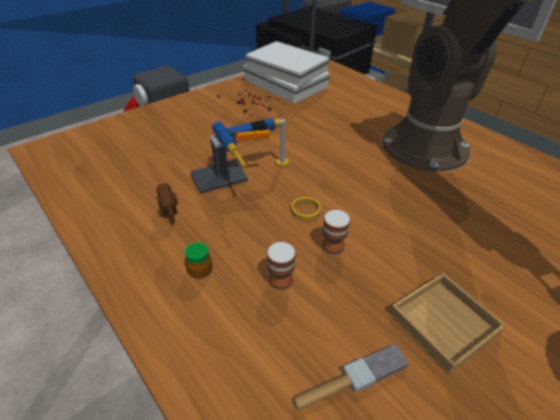

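```bash
cat > m.py <<'E'
from h import *
np.set_printoptions(precision=1,suppress=True)
s=ctrl.read_state();Rm=R.from_rotvec(s["tool_rot"]).as_matrix();print(Rm)
for n in ["top","scene"]:
    p=dict(np.load(f"{n}0.npz"));P=cloud(p);ok=p["depth"]>0;hsv=cv2.cvtColor(p["img"],cv2.COLOR_BGR2HSV)
    reg=ok&(P[...,1]<-60)&(P[...,0]<650)&(P[...,2]>100)&(P[...,2]<160)
    H=hsv[...,0];S=hsv[...,1]
    for name,m in [("orange",reg&(H<20)&(S>150)),("blue",reg&(H>95)&(H<130)&(S>90)),("brass",reg&(H>=18)&(H<35)&(S>70))]:
        q=P[m]
        if len(q)<5: print(n,name,len(q));continue
        top=q
        c,(w,h),a=cv2.minAreaRect(top[:,:2].astype(np.float32));print(n,name,len(q),"c",np.array(c),w,h,a,q.min(0),q.max(0))
        if name!="blue":
            x=q-q.mean(0);print("  mean",q.mean(0),"dir",np.linalg.svd(x,full_matrices=False)[2][0])
    for x,y in [(490,110),(640,108)]:
        m=ok&(np.hypot(P[...,0]-x,P[...,1]-y)<60)&(P[...,2]>80)&(P[...,2]<95);q=P[m][:,:2].astype(np.float32)
        print(n,"drum top",len(q),cv2.minEnclosingCircle(q),np.median(P[m][:,2]))
    m=ok&(np.hypot(P[...,0]-478,P[...,1]-378)<130)&(P[...,2]>22)&(P[...,2]<38)
    print(n,"tray",cv2.minAreaRect(P[m][:,:2].astype(np.float32)))
E
python3 m.py
```

```text
[[-0.9  0.4  0. ]
 [ 0.4  0.9  0. ]
 [-0.   0.  -1. ]]
top orange 289 c [ 501.3 -181.8] 210.4071807861328 75.51284790039062 27.287742614746094 [ 392.9 -216.1  116.2] [ 579.8 -101.7  145.5]
  mean [ 491.1 -183.9  137.5] dir [-1.  -0.3  0. ]
top blue 1186 c [ 484.3 -215.7] 101.02680969238281 147.23008728027344 74.1150131225586 [ 409.6 -280.5  121.8] [ 567.5 -181.9  150.9]
top brass 374 c [ 499.9 -179. ] 210.4071807861328 69.2134780883789 27.287742614746094 [ 396.2 -212.9  126.4] [ 579.8 -102.7  145.5]
  mean [ 516.2 -168.1  137.9] dir [-0.9 -0.4  0. ]
top drum top 480 ((501.4245300292969, 111.6169662475586), 27.279491424560547) 86.39683319311226
top drum top 436 ((648.9426879882812, 109.57933044433594), 27.216785430908203) 86.40026378217043
top tray ((508.45611572265625, 373.24322509765625), (140.9846649169922, 194.6566619873047), 82.92459106445312)
scene orange 318 c [ 506.2 -178.5] 199.4322967529297 69.67511749267578 28.950225830078125 [ 402.1 -208.8  119.3] [ 579.4 -101.9  141. ]
  mean [ 490.3 -186.4  131.4] dir [ 1.   0.1 -0. ]
scene blue 533 c [ 486.7 -215.5] 96.92728424072266 147.0814666748047 75.06947326660156 [ 415.5 -277.9  120.8] [ 568.6 -181.7  147. ]
scene brass 234 c [ 499.5 -177.7] 209.0498504638672 67.41373443603516 27.448322296142578 [ 393.  -206.9  121.8] [ 579.4 -101.2  141. ]
  mean [ 523.8 -162.   134.3] dir [ 0.9  0.4 -0. ]
scene drum top 403 ((500.27215576171875, 110.10041809082031), 28.81281089782715) 84.69428883753557
scene drum top 527 ((648.125244140625, 109.96565246582031), 27.74741554260254) 84.7750855597314
scene tray ((479.2063903808594, 376.3182373046875), (140.26913452148438, 142.09283447265625), 83.09695434570312)
```

```bash
cat > g.py <<'E'
from h import *
from scipy.optimize import minimize
np.set_printoptions(precision=2,suppress=True)
pts=[]
for n in ["top","scene"]:
    p=dict(np.load(f"{n}0.npz"));P=cloud(p);ok=p["depth"]>0;hsv=cv2.cvtColor(p["img"],cv2.COLOR_BGR2HSV);H=hsv[...,0]
    reg=ok&(P[...,1]<-60)&(P[...,0]<650)&(P[...,0]>380)&(P[...,2]>118)&(P[...,2]<150)
    noz=reg&(P[...,1]>-175)&(P[...,0]>530);q=P[noz];x=q[:,:2]-q[:,:2].mean(0);d=np.linalg.svd(x,full_matrices=False)[2][0];d*=np.sign(d[1])
    print(n,"noz",len(q),"mean",q.mean(0),"yaw",np.degrees(np.arctan2(-d[0],d[1])),"tipproj",q[:,:2].mean(0)+d*(x@d).max())
    # full outline fit
    q=P[reg][:,:2]
    org=np.array([P[reg&(H<15)&(hsv[...,1]>180)]])[0];m=(org[:,1]<-180)
    o=org[(org[:,0]<540)&(org[:,0]>440)];x=o[:,:2]-o[:,:2].mean(0);d=np.linalg.svd(x,full_matrices=False)[2][0];d*=np.sign(d[0]);print(" trig mean",o.mean(0),"ang",np.degrees(np.arctan2(d[1],d[0])),"ext",(x@d).min(),(x@d).max())
    q=P[reg]
    for yw in [None]:
        def cost(a):
            c,s=np.cos(a[2]),np.sin(a[2]);l=(q[:,:2]-a[:2])@np.array([[c,-s],[s,c]])
            def box(x0,x1,y0,y1):
                dx=np.maximum(np.maximum(x0-l[:,0],l[:,0]-x1),0);dy=np.maximum(np.maximum(y0-l[:,1],l[:,1]-y1),0);return np.hypot(dx,dy)
            ct,st=np.cos(0),0
            D=np.minimum(np.minimum(box(-135,-10,-13,13),box(-5,5,0,140)),box(-16,16,-60,60))
            # trigger: from hinge (-22,20), 85 long, outer face y38 at x-75
            th=.25;lx=(l-[ -22,20])@np.array([[-np.cos(th),np.sin(th)],[np.sin(th),np.cos(th)]])
            T=np.hypot(np.maximum(np.maximum(-lx[:,0],lx[:,0]-85),0),np.maximum(abs(lx[:,1])-5,0))
            D=np.minimum(D,T);return np.minimum(D,15).sum()
        best=min((minimize(cost,[541+dx,-237+dy,y],method="Nelder-Mead",options=dict(xatol=.01,fatol=.1,maxiter=2000)) for dx in(-8,8) for dy in(-8,8) for y in(-.4,-.25,-.1)),key=lambda r:r.fun)
        a=best.x;c,s=np.cos(a[2]),np.sin(a[2]);Rz=np.array([[c,-s],[s,c]])
        print(" fit",a[:2],np.degrees(a[2]),best.fun/len(q),"tip",a[:2]+Rz@[0,140],"sq",a[:2]+Rz@[-75,6])
E
python3 g.py
```

```text
top noz 199 mean [ 564.93 -143.03  135.49] yaw -15.783475558227419 tipproj [ 576.57 -101.85]
 trig mean [ 487.71 -187.07  135.51] ang -29.026067063537987 ext -39.79109401748913 41.95297341478243
 fit [ 538.17 -236.56] -15.555379812772776 0.6992864487833199 tip [ 575.71 -101.69] sq [ 467.52 -210.67]
scene noz 139 mean [ 566.5  -142.31  132.8 ] yaw -13.329718683888117 tipproj [ 576.12 -101.7 ]
 trig mean [ 489.77 -189.83  128.66] ang -27.582397241294082 ext -42.21641655128614 37.97751520280336
 fit [ 539.99 -236.5 ] -15.131215239064398 0.6720220197870591 tip [ 576.54 -101.36] sq [ 469.16 -211.13]
```

```bash
cat > go.py <<'E'
import sys
from h import *
# usage: go.py x y z yaw_of_tool_y(deg about world z, 0 = +y)
x,y,z,yaw=map(float,sys.argv[1:5]);s=ctrl.read_state();M=R.from_rotvec(s["tool_rot"])
def tgt(yw):
    w=np.radians(yw);ty=np.array([-np.sin(w),np.cos(w),0]);tz=np.array([0,0,-1.]);return R.from_matrix(np.c_[np.cross(ty,tz),ty,tz])
T=min((tgt(yaw),tgt(yaw+180)),key=lambda t:(M.inv()*t).magnitude())
np.set_printoptions(precision=3,suppress=True)
print("tcp",s["tcp_pos"],"t",s["t"],"f",s["wrist_force"],"w",s["grip_width"],"q",s["qpos"])
print("shift cm",M.inv().apply(np.array([x,y,z])-s["tcp_pos"])/10,"turn deg",(M.inv()*T).as_rotvec(degrees=True))
print("tool axes in world xy",M.as_matrix()[:,0],M.as_matrix()[:,1])
E
python3 go.py 470 150 260 -15.4; python3 go.py 468.3 -211 250 -15.4
```

```text
tcp [224.746 583.193 251.745] t 1.1 f [-0.673  0.58   1.115] w 1.0017534498032838 q [-1.306  0.434  0.025  1.573 -0.012  1.134 -0.075]
shift cm [-38.463 -31.601  -0.826] turn deg [ 0.002  0.    -5.678]
tool axes in world xy [-0.933  0.36  -0.   ] [0.36  0.933 0.   ]
tcp [224.746 583.193 251.745] t 1.1 f [-0.673  0.58   1.115] w 1.0017534498032838 q [-1.306  0.434  0.025  1.573 -0.012  1.134 -0.075]
shift cm [-51.288 -65.347   0.173] turn deg [ 0.002  0.    -5.678]
tool axes in world xy [-0.933  0.36  -0.   ] [0.36  0.933 0.   ]
```

apply_moves:
  translation:
    - [-3, -2.5, -0.5]
    - [-8, -6.5, -0.8]
    - [-13, -10.5, -0.8]
    - [-18, -15, -0.8]
    - [-23, -19, -0.8]
    - [-28, -23, -0.8]
    - [-33, -28, -0.8]
    - [-37, -33, -0.8]
    - [-40.5, -38, -0.5]
    - [-43, -43, 0]
    - [-45, -48, 0]
    - [-47, -53, 0]
  angular:
    - [0, 0, -1]
    - [0, 0, -2]
    - [0, 0, -3]
    - [0, 0, -4]
    - [0, 0, -5]
    - [0, 0, -5.7]
    - [0, 0, -5.7]
    - [0, 0, -5.7]
    - [0, 0, -5.7]
    - [0, 0, -5.7]
    - [0, 0, -5.7]
    - [0, 0, -5.7]
  fingers: [-1, -1, -1, -1, -1, -1, -1, -1, -1, -1, -1, -1]
  newtons: 20

```text
t: 2.6
tcp_pos: [472.6, -82.6, 252.0]
tool_rot: [0.421, 3.112, 0.0]
wrist_force: [1.2, 0.4, 0.6]
grip_width: 1.0
```

```bash
python3 go.py 468.3 -211 136 -15.4
```

```text
tcp [472.604 -82.603 251.96 ] t 2.6 f [1.153 0.384 0.571] w 0.9996657971908108 q [-0.263  0.196  0.387  1.939 -0.086  1.022  1.464]
shift cm [ -2.987 -12.495  11.595] turn deg [ 0.013  0.044 -0.007]
tool axes in world xy [-0.964  0.266 -0.001] [0.266 0.964 0.   ]
```

apply_moves:
  translation:
    - [-1.2, -5, 0]
    - [-2.4, -10, 0]
    - [-3, -12.6, 2]
    - [-3, -12.6, 4]
    - [-3, -12.6, 5]
    - [-3, -12.6, 5]
  angular:
    - [0, 0, 0]
    - [0, 0, 0]
    - [0, 0, 0]
    - [0, 0, 0]
    - [0, 0, 0]
    - [0, 0, 0]
  fingers: [-1, -1, -1, -1, -1, -1]

```text
t: 3.35
tcp_pos: [468.0, -209.3, 201.4]
tool_rot: [-0.419, -3.112, -0.0]
wrist_force: [-0.6, 0.1, -0.0]
grip_width: 1.001
```

```bash
python3 go.py 468.3 -211 136 -15.4; python3 - <<'E'
from h import *
for n in ["top","scene"]:
    p=ctrl.capture(n);im=p["img"]
    y,x=(150,330) if n=="top" else (60,130)
    cv2.imwrite(f"pics/{n}1.png",cv2.resize(im[y:y+170,x:x+190],None,fx=2.1,fy=2.1,interpolation=3))
a=cv2.imread("pics/top1.png");b=cv2.imread("pics/scene1.png");cv2.imwrite("pics/both1.png",np.hstack([a,b]))
E
```

```text
tcp [ 468.044 -209.27   201.371] t 3.35 f [-0.602  0.105 -0.004] w 1.000830400405655 q [-0.031  0.317  0.445  1.936 -0.169  0.926  1.8  ]
shift cm [-0.078 -0.161  6.537] turn deg [ 0.009 -0.064  0.063]
tool axes in world xy [-0.964  0.264  0.001] [0.264 0.964 0.   ]
```

View pics/both1.png

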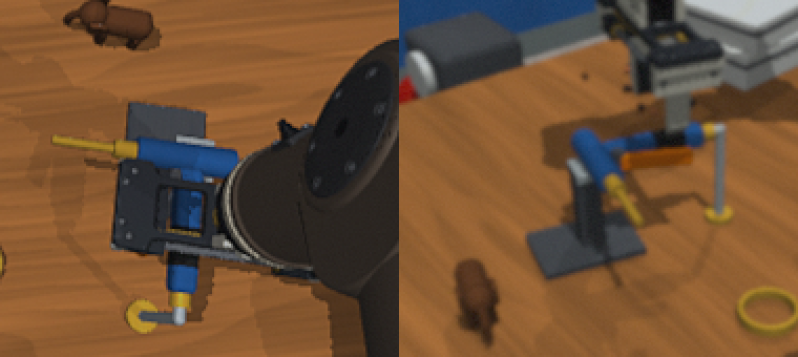

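The gripper sits above the handle (top crop ≈ (185,215)), with its jaws spanning handle and trigger. I'll descend and squeeze now.

apply_moves:
  translation:
    - [-0.1, -0.15, 2]
    - [-0.1, -0.15, 4]
    - [-0.1, -0.15, 5.5]
    - [-0.1, -0.15, 6.5]
    - [-0.1, -0.15, 6.5]
  angular:
    - [0, 0, 0]
    - [0, 0, 0]
    - [0, 0, 0]
    - [0, 0, 0]
    - [0, 0, 0]
  fingers: [-1, -1, -1, -1, -1]

```text
t: 4.08
tcp_pos: [468.6, -211.4, 136.4]
tool_rot: [-0.42, -3.113, -0.0]
wrist_force: [-0.2, 0.7, -1.5]
grip_width: 0.995
```

apply_moves:
  translation:
    - [0, 0, 0]
    - [0, 0, 0]
    - [0, 0, 0]
    - [0, 0, 0]
    - [0, 0, 0]
    - [0, 0, 0]
    - [0, 0, 0]
    - [0, 0, 0]
  angular:
    - [0, 0, 0]
    - [0, 0, 0]
    - [0, 0, 0]
    - [0, 0, 0]
    - [0, 0, 0]
    - [0, 0, 0]
    - [0, 0, 0]
    - [0, 0, 0]
  fingers: [0, 0.5, 1, 1, 1, 1, 1, 1]
  newtons: 25

```text
t: 5.08
tcp_pos: [467.3, -214.5, 136.5]
tool_rot: [-0.423, -3.112, 0.006]
wrist_force: [-3.4, -9.1, -2.7]
grip_width: 0.409
```

apply_moves:
  translation:
    - [0, 0, 0]
    - [0, 0, 0]
    - [0, 0, 0]
    - [0, 0, 0]
    - [0, 0, 0]
    - [0, 0, 0]
  angular:
    - [0, 0, 0]
    - [0, 0, 0]
    - [0, 0, 0]
    - [0, 0, 0]
    - [0, 0, 0]
    - [0, 0, 0]
  fingers: [1, 1, -1, -1, -1, -1]

```text
t: 5.82
tcp_pos: [468.6, -211.8, 136.8]
tool_rot: [-0.42, -3.113, 0.001]
wrist_force: [-0.4, -0.2, 0.7]
grip_width: 0.795
```

apply_moves:
  translation:
    - [0, 0, 0]
    - [0, 0, 0]
    - [0, 0, -2]
    - [0, 0, -5]
    - [0, 0, -9]
    - [0, 0, -12]
    - [0, 0, -12]
  angular:
    - [0, 0, 0]
    - [0, 0, 0]
    - [0, 0, 0]
    - [0, 0, 0]
    - [0, 0, 0]
    - [0, 0, 0]
    - [0, 0, 0]
  fingers: [-1, -1, -1, -1, -1, -1, -1]

```text
t: 6.7
tcp_pos: [469.8, -212.1, 258.8]
tool_rot: [0.42, 3.109, -0.001]
wrist_force: [-0.2, -0.3, -0.2]
grip_width: 1.002
```

```bash
python3 go.py 501 111 200 -15.4
```

```text
tcp [ 469.796 -212.146  258.813] t 6.7 f [-0.226 -0.305 -0.201] w 1.0016462506945738 q [-0.054  0.254  0.469  1.859 -0.132  1.055  1.769]
shift cm [ 5.591 31.983  5.865] turn deg [0.012 0.242 0.012]
tool axes in world xy [-0.964  0.265 -0.004] [0.265 0.964 0.   ]
```

apply_moves:
  translation:
    - [0.9, 5, 0.5]
    - [1.8, 10, 1.5]
    - [2.7, 15, 3]
    - [3.7, 21, 5]
    - [4.6, 26, 5.8]
    - [5.6, 32, 5.8]
    - [5.6, 32, 5.8]
    - [5.6, 32, 5.8]
  angular:
    - [0, 0, 0]
    - [0, 0, 0]
    - [0, 0, 0]
    - [0, 0, 0]
    - [0, 0, 0]
    - [0, 0, 0]
    - [0, 0, 0]
    - [0, 0, 0]
  fingers: [-1, -1, -1, -1, -1, -1, -1, -1]

```text
t: 7.7
tcp_pos: [499.1, 111.4, 197.9]
tool_rot: [-0.419, -3.112, 0.002]
wrist_force: [0.5, -0.2, -0.1]
grip_width: 1.002
```

```bash
cat > weigh.py <<'E'
from h import *
F=[]
for i in range(12): ctrl.capture("top");F.append(ctrl.read_state()["wrist_force"])
F=np.array(F);print("mean",F.mean(0),"sd",F.std(0))
E
python3 - <<'E'
from h import *
p=ctrl.capture("scene")
hsv=cv2.cvtColor(p["img"],cv2.COLOR_BGR2HSV);P=cloud(p);H=hsv[...,0]
o=P[(p["depth"]>0)&(P[...,1]<-60)&(P[...,0]<540)&(P[...,0]>440)&(P[...,2]>118)&(P[...,2]<150)&(H<15)&(hsv[...,1]>180)]
x=o[:,:2]-o[:,:2].mean(0);d=np.linalg.svd(x,full_matrices=False)[2][0];print("trig ang",np.degrees(np.arctan(d[1]/d[0])),o.mean(0))
E
python3 weigh.py; python3 go.py 501 111 72 -15.4
```

```text
trig ang -27.831783918756084 [ 489.08233908 -189.53605447  128.11791587]
mean [-0.0925323  -0.11048354 -0.02609709] sd [0.58264696 0.45823165 0.6056362 ]
tcp [499.674 111.856 198.777] t 8.35 f [-0.086 -0.284 -0.059] w 1.001957896134354 q [-0.56   0.309  0.299  1.933 -0.113  0.915  1.098]
shift cm [-0.149 -0.049 12.678] turn deg [0.009 0.006 0.02 ]
tool axes in world xy [-0.964  0.265 -0.   ] [0.265 0.964 0.   ]
```

Trigger is back out (−27.8°, same as at rest). Next is drum A.

apply_moves:
  translation:
    - [-0.1, 0, 4]
    - [-0.1, 0, 8]
    - [-0.1, 0, 11]
    - [-0.1, 0, 12.6]
    - [-0.1, 0, 12.6]
  angular:
    - [0, 0, 0]
    - [0, 0, 0]
    - [0, 0, 0]
    - [0, 0, 0]
    - [0, 0, 0]
  fingers: [-1, -1, -1, -1, -1]

```text
t: 8.98
tcp_pos: [500.2, 111.4, 72.2]
tool_rot: [-0.42, -3.112, 0.001]
wrist_force: [-0.6, 0.6, 1.9]
grip_width: 0.998
```

apply_moves:
  translation:
    - [0, 0, 0]
    - [0, 0, 0]
    - [0, 0, 0]
    - [0, 0, 0]
    - [0, 0, 0]
    - [0, 0, 0]
  angular:
    - [0, 0, 0]
    - [0, 0, 0]
    - [0, 0, 0]
    - [0, 0, 0]
    - [0, 0, 0]
    - [0, 0, 0]
  fingers: [0, 0.3, 1, 1, 1, 1]
  newtons: 25

```text
t: 9.72
tcp_pos: [500.7, 111.3, 72.9]
tool_rot: [0.421, 3.113, -0.0]
wrist_force: [-1.3, -2.8, 4.2]
grip_width: 0.581
```

apply_moves:
  translation:
    - [0, 0, -0.5]
    - [0, 0, -1.5]
    - [0, 0, -2.5]
    - [0, 0, -3]
    - [0, 0, -3]
    - [0, 0, -3]
    - [0, 0, -3]
  angular:
    - [0, 0, 0]
    - [0, 0, 0]
    - [0, 0, 0]
    - [0, 0, 0]
    - [0, 0, 0]
    - [0, 0, 0]
    - [0, 0, 0]
  fingers: [1, 1, 1, 1, 1, 1, 1]

```text
t: 10.6
tcp_pos: [500.4, 111.6, 102.5]
tool_rot: [-0.42, -3.113, 0.0]
wrist_force: [0.1, 0.2, -3.1]
grip_width: 0.582
```

```bash
python3 weigh.py; python3 weigh.py;python3 go.py 501 111 102 -15.4
```

```text
mean [-0.01900633 -0.11904707 -3.24945255] sd [0.51318611 0.26640701 0.51522589]
mean [-0.03665526 -0.27810841 -3.18575449] sd [0.51361238 0.55252548 0.60179109]
tcp [500.603 111.623 102.75 ] t 11.8 f [-1.032 -0.147 -3.416] w 0.57834216769823 q [-0.521  0.444  0.263  2.026 -0.176  0.692  1.155]
shift cm [-0.055 -0.05   0.075] turn deg [0.004 0.001 0.022]
tool axes in world xy [-0.964  0.265 -0.   ] [0.265 0.964 0.   ]
```

Drum A pulls about 3.2 N (0.33 kg), so it is probably the heavier one. I'll set it back gently and weigh B.

apply_moves:
  translation:
    - [0, 0, 1]
    - [0, 0, 2]
    - [0, 0, 2.6]
    - [0, 0, 2.9]
    - [0, 0, 3]
    - [0, 0, 3]
    - [0, 0, 3]
  angular:
    - [0, 0, 0]
    - [0, 0, 0]
    - [0, 0, 0]
    - [0, 0, 0]
    - [0, 0, 0]
    - [0, 0, 0]
    - [0, 0, 0]
  fingers: [1, 1, 1, 1, 1, 1, 1]

```text
t: 12.68
tcp_pos: [500.6, 111.4, 73.0]
tool_rot: [0.421, 3.113, -0.0]
wrist_force: [-1.6, -2.6, 2.2]
grip_width: 0.578
```

apply_moves:
  translation:
    - [0, 0, 0]
    - [0, 0, 0]
    - [0, 0, 0]
    - [0, 0, 0]
    - [0, 0, 0]
    - [0, 0, -3]
    - [0, 0, -7]
    - [0, 0, -11]
    - [0, 0, -12]
    - [0, 0, -12]
  angular:
    - [0, 0, 0]
    - [0, 0, 0]
    - [0, 0, 0]
    - [0, 0, 0]
    - [0, 0, 0]
    - [0, 0, 0]
    - [0, 0, 0]
    - [0, 0, 0]
    - [0, 0, 0]
    - [0, 0, 0]
  fingers: [0.2, -0.3, -1, -1, -1, -1, -1, -1, -1, -1]

```text
t: 13.92
tcp_pos: [500.7, 111.8, 192.9]
tool_rot: [0.42, 3.113, 0.001]
wrist_force: [0.1, 0.2, -0.9]
grip_width: 0.998
```

```bash
python3 go.py 648.5 109.8 190 -15.4
```

```text
tcp [500.728 111.788 192.863] t 13.925 f [ 0.07   0.247 -0.881] w 0.9983491808980199 q [-0.563  0.318  0.306  1.939 -0.121  0.901  1.106]
shift cm [-14.301   3.724   0.299] turn deg [0.044 0.039 0.032]
tool axes in world xy [-0.964  0.265 -0.001] [0.265 0.964 0.001]
```

apply_moves:
  translation:
    - [-5, 1.2, 0]
    - [-10, 2.5, 0]
    - [-14.3, 3.7, 0]
    - [-14.3, 3.7, 3]
    - [-14.3, 3.7, 7]
    - [-14.3, 3.7, 10.5]
    - [-14.3, 3.7, 12]
    - [-14.3, 3.7, 12]
    - [-14.3, 3.7, 12]
  angular:
    - [0, 0, 0]
    - [0, 0, 0]
    - [0, 0, 0]
    - [0, 0, 0]
    - [0, 0, 0]
    - [0, 0, 0]
    - [0, 0, 0]
    - [0, 0, 0]
    - [0, 0, 0]
  fingers: [-1, -1, -1, -1, -1, -1, -1, -1, -1]

```text
t: 15.05
tcp_pos: [649.1, 109.4, 73.8]
tool_rot: [0.42, 3.112, 0.001]
wrist_force: [0.4, 0.7, -0.3]
grip_width: 1.002
```

apply_moves:
  translation:
    - [0, 0, 0]
    - [0, 0, 0]
    - [0, 0, 0]
    - [0, 0, 0]
    - [0, 0, 0]
    - [0, 0, 0]
  angular:
    - [0, 0, 0]
    - [0, 0, 0]
    - [0, 0, 0]
    - [0, 0, 0]
    - [0, 0, 0]
    - [0, 0, 0]
  fingers: [0, 0.3, 1, 1, 1, 1]
  newtons: 25

```text
t: 15.8
tcp_pos: [648.3, 109.3, 72.8]
tool_rot: [0.42, 3.113, -0.0]
wrist_force: [-0.1, -0.9, 1.5]
grip_width: 0.579
```

apply_moves:
  translation:
    - [0, 0, -0.5]
    - [0, 0, -1.5]
    - [0, 0, -2.5]
    - [0, 0, -3]
    - [0, 0, -3]
    - [0, 0, -3]
    - [0, 0, -3]
  angular:
    - [0, 0, 0]
    - [0, 0, 0]
    - [0, 0, 0]
    - [0, 0, 0]
    - [0, 0, 0]
    - [0, 0, 0]
    - [0, 0, 0]
  fingers: [1, 1, 1, 1, 1, 1, 1]

```text
t: 16.68
tcp_pos: [648.0, 109.3, 102.4]
tool_rot: [-0.42, -3.113, 0.0]
wrist_force: [-0.1, 0.5, -0.9]
grip_width: 0.582
```

```bash
python3 weigh.py; python3 weigh.py;python3 go.py 478 377 130 -15.4
```

```text
mean [-0.09002021  0.09616046 -1.60436893] sd [0.32127023 0.42674789 0.44346434]
mean [-0.17152703 -0.1789684  -1.64340527] sd [0.61544034 0.46662274 0.32817245]
tcp [648.308 109.394 102.739] t 17.875 f [-0.662 -0.388 -1.74 ] w 0.5799354362929162 q [-0.431  0.639  0.283  1.659 -0.219  0.875  1.242]
shift cm [23.517 21.287 -2.725] turn deg [0.003 0.001 0.024]
tool axes in world xy [-0.964  0.265 -0.   ] [0.265 0.964 0.   ]
```

B pulls 1.6 N, so it is the lighter one. It goes to the tray.

apply_moves:
  translation:
    - [1, 1, -2]
    - [4, 3.5, -3]
    - [8, 7, -3]
    - [12, 11, -3]
    - [16, 14.5, -3]
    - [20, 18, -3]
    - [22.5, 20.3, -3]
    - [23.5, 21.3, -3]
    - [23.5, 21.3, -3]
    - [23.5, 21.3, -3]
  angular:
    - [0, 0, 0]
    - [0, 0, 0]
    - [0, 0, 0]
    - [0, 0, 0]
    - [0, 0, 0]
    - [0, 0, 0]
    - [0, 0, 0]
    - [0, 0, 0]
    - [0, 0, 0]
    - [0, 0, 0]
  fingers: [1, 1, 1, 1, 1, 1, 1, 1, 1, 1]

```text
t: 19.12
tcp_pos: [479.4, 375.4, 133.1]
tool_rot: [0.424, 3.112, -0.001]
wrist_force: [-0.6, -1.0, -1.4]
grip_width: 0.583
```

```bash
python3 go.py 478 377 79 -15.4
```

```text
tcp [479.431 375.382 133.144] t 19.125 f [-0.554 -0.995 -1.426] w 0.5827412099585195 q [-0.952  0.534  0.289  1.765 -0.19   0.869  0.722]
shift cm [0.187 0.12  5.414] turn deg [-0.022  0.062 -0.105]
tool axes in world xy [-0.964  0.267 -0.001] [ 0.267  0.964 -0.   ]
```

apply_moves:
  translation:
    - [0.1, 0.1, 1.5]
    - [0.1, 0.1, 3]
    - [0.1, 0.1, 4.2]
    - [0.1, 0.1, 4.8]
    - [0.1, 0.1, 5.1]
    - [0.1, 0.1, 5.3]
    - [0.1, 0.1, 5.35]
    - [0.1, 0.1, 5.35]
  angular:
    - [0, 0, 0]
    - [0, 0, 0]
    - [0, 0, 0]
    - [0, 0, 0]
    - [0, 0, 0]
    - [0, 0, 0]
    - [0, 0, 0]
    - [0, 0, 0]
  fingers: [1, 1, 1, 1, 1, 1, 1, 1]

```text
t: 20.12
tcp_pos: [477.6, 378.4, 79.5]
tool_rot: [0.42, 3.113, 0.001]
wrist_force: [-0.0, -0.4, -1.4]
grip_width: 0.582
```

```bash
python3 weigh.py; python3 go.py 478 377 79 -15.4
```

```text
mean [-0.12199537  0.20508658 -1.38698723] sd [0.48463252 0.58834893 0.49508941]
tcp [477.485 378.282  79.223] t 20.725 f [ 0.36  -0.378 -2.133] w 0.5842455235978959 q [-0.938  0.603  0.264  1.804 -0.216  0.763  0.741]
shift cm [-0.084 -0.11   0.022] turn deg [ 0.    -0.001  0.021]
tool axes in world xy [-0.964  0.265  0.   ] [0.265 0.964 0.   ]
```

apply_moves:
  translation:
    - [0, 0, 0.04]
    - [0, 0, 0.07]
    - [0, 0, 0.07]
    - [0, 0, 0.07]
  angular:
    - [0, 0, 0]
    - [0, 0, 0]
    - [0, 0, 0]
    - [0, 0, 0]
  fingers: [1, 1, 1, 1]

```text
t: 21.22
tcp_pos: [477.6, 378.3, 78.7]
tool_rot: [0.42, 3.113, 0.0]
wrist_force: [0.2, -0.9, 2.9]
grip_width: 0.581
```

```bash
python3 weigh.py
```

```text
mean [-1.07357932 -1.41472394  5.2578925 ] sd [0.44945318 0.58621276 0.84137467]
```

apply_moves:
  translation:
    - [0, 0, -0.03]
    - [0, 0, -0.03]
    - [0, 0, -0.03]
    - [0, 0, -0.03]
    - [0, 0, -0.03]
    - [0, 0, -0.03]
    - [0, 0, -2]
    - [0, 0, -6]
    - [0, 0, -10]
    - [0, 0, -12]
    - [0, 0, -12]
  angular:
    - [0, 0, 0]
    - [0, 0, 0]
    - [0, 0, 0]
    - [0, 0, 0]
    - [0, 0, 0]
    - [0, 0, 0]
    - [0, 0, 0]
    - [0, 0, 0]
    - [0, 0, 0]
    - [0, 0, 0]
    - [0, 0, 0]
  fingers: [1, 0.2, -0.3, -1, -1, -1, -1, -1, -1, -1, -1]

```text
t: 23.2
tcp_pos: [478.3, 378.9, 200.1]
tool_rot: [0.42, 3.111, 0.004]
wrist_force: [-0.0, 0.7, -0.5]
grip_width: 0.998
```

```bash
python3 go.py 500.7 111.5 190 -15.4; python3 - <<'E'
from h import *
for n in ["scene","top"]:
    p=ctrl.capture(n);P=cloud(p);cv2.imwrite(f"pics/{n}2.png",p["img"])
    for x,y in [(478,378),(501,111)]:
        m=(p["depth"]>0)&(np.hypot(P[...,0]-x,P[...,1]-y)<55)&(P[...,2]>78)&(P[...,2]<98);q=P[m][:,:2].astype(np.float32)
        if len(q)>3: print(n,len(q),cv2.minEnclosingCircle(q),np.median(P[m][:,2]))
E
```

```text
tcp [478.252 378.892 200.129] t 23.2 f [-0.035  0.661 -0.527] w 0.9977676350130434 q [-0.975  0.461  0.312  1.698 -0.163  1.005  0.697]
shift cm [ -9.252 -25.19    0.953] turn deg [0.171 0.093 0.025]
tool axes in world xy [-0.964  0.265 -0.002] [0.265 0.964 0.003]
scene 806 ((477.2088928222656, 378.17633056640625), 27.82406997680664) 90.9965330651466
scene 423 ((499.4911193847656, 111.71337127685547), 27.837188720703125) 84.74902428771259
top 480 ((501.07269287109375, 111.62504577636719), 27.07237434387207) 86.32959704785407
```

View pics/scene2.png

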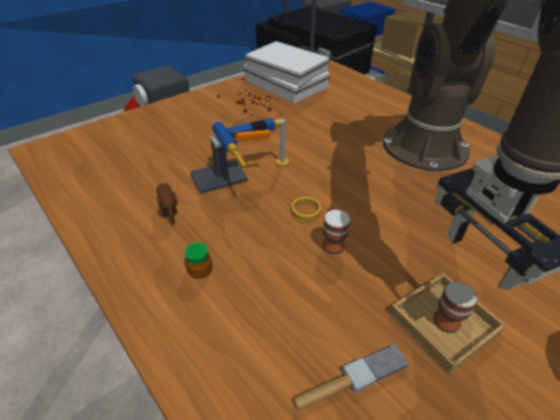

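The light drum is upright in the tray, around pixel (455,308), and A is where I left it at (336,232). The bystanders haven't moved. Now I'll grip A.

apply_moves:
  translation:
    - [-1.8, -5, 0.5]
    - [-3.7, -10, 0.9]
    - [-5.5, -15, 0.9]
    - [-7.4, -20, 0.9]
    - [-9.3, -25.2, 0.9]
    - [-9.3, -25.2, 3]
    - [-9.3, -25.2, 7]
    - [-9.3, -25.2, 11]
    - [-9.3, -25.2, 12.8]
    - [-9.3, -25.2, 12.8]
    - [-9.3, -25.2, 12.8]
  angular:
    - [0, 0, 0]
    - [0, 0, 0]
    - [0, 0, 0]
    - [0, 0, 0]
    - [0, 0, 0]
    - [0, 0, 0]
    - [0, 0, 0]
    - [0, 0, 0]
    - [0, 0, 0]
    - [0, 0, 0]
    - [0, 0, 0]
  fingers: [-1, -1, -1, -1, -1, -1, -1, -1, -1, -1, -1]

```text
t: 24.68
tcp_pos: [500.4, 110.5, 70.7]
tool_rot: [-0.421, -3.113, 0.0]
wrist_force: [0.7, 0.6, -0.2]
grip_width: 1.0
```

apply_moves:
  translation:
    - [0, 0, 0]
    - [0, 0, 0]
    - [0, 0, 0]
    - [0, 0, 0]
    - [0, 0, 0]
    - [0, 0, 0]
  angular:
    - [0, 0, 0]
    - [0, 0, 0]
    - [0, 0, 0]
    - [0, 0, 0]
    - [0, 0, 0]
    - [0, 0, 0]
  fingers: [0, 0.3, 1, 1, 1, 1]
  newtons: 30

```text
t: 25.42
tcp_pos: [500.4, 110.6, 70.6]
tool_rot: [0.42, 3.113, 0.0]
wrist_force: [-0.4, -0.9, 2.5]
grip_width: 0.578
```

apply_moves:
  translation:
    - [0, 0, -0.5]
    - [0, 0, -2]
    - [0, 0, -4]
    - [0, 0, -6]
    - [0, 0, -8]
    - [0, 0, -9.2]
    - [0, 0, -9.2]
    - [0, 0, -9.2]
  angular:
    - [0, 0, 0]
    - [0, 0, 0]
    - [0, 0, 0]
    - [0, 0, 0]
    - [0, 0, 0]
    - [0, 0, 0]
    - [0, 0, 0]
    - [0, 0, 0]
  fingers: [1, 1, 1, 1, 1, 1, 1, 1]

```text
t: 26.42
tcp_pos: [499.9, 110.6, 162.1]
tool_rot: [-0.42, -3.113, 0.0]
wrist_force: [0.6, 0.6, -3.2]
grip_width: 0.579
```

```bash
python3 go.py 593.9 -36.5 159.5 -15.4
```

```text
tcp [499.901 110.638 162.062] t 26.425 f [ 0.576  0.646 -3.248] w 0.5791555723320894 q [-0.602  0.362  0.364  1.978 -0.171  0.832  1.159]
shift cm [-12.964 -11.696   0.251] turn deg [-0.022 -0.042  0.032]
tool axes in world xy [-0.964  0.265  0.001] [ 0.265  0.964 -0.   ]
```

apply_moves:
  translation:
    - [-3, -1.5, 0.1]
    - [-6, -3, 0.2]
    - [-9, -5, 0.4]
    - [-11.5, -7.5, 0.4]
    - [-12.9, -9.5, 0.4]
    - [-12.9, -11, 0.4]
    - [-12.9, -11.6, 0.4]
    - [-12.9, -11.6, 0.4]
    - [-12.9, -11.6, 0.4]
    - [-12.9, -11.6, 0.4]
  angular:
    - [0, 0, 0]
    - [0, 0, 0]
    - [0, 0, 0]
    - [0, 0, 0]
    - [0, 0, 0]
    - [0, 0, 0]
    - [0, 0, 0]
    - [0, 0, 0]
    - [0, 0, 0]
    - [0, 0, 0]
  fingers: [1, 1, 1, 1, 1, 1, 1, 1, 1, 1]

```text
t: 27.68
tcp_pos: [594.0, -34.4, 158.6]
tool_rot: [0.418, 3.114, 0.001]
wrist_force: [0.6, -0.2, -2.8]
grip_width: 0.582
```

```bash
python3 go.py 593.9 -36.5 158 -15.4; python3 weigh.py; python3 - <<'E'
from h import *
ims=[]
for n in ["scene","top"]:
    p=ctrl.capture(n)
    for q in ["drum_p_mid","nozzle_tip"]:
        for r in ctrl.spot_point(p,q)[:2]: print(n,q,round(r["score"],2),r["location"],back(p,*r["location"],z=130))
    y,x=(60,130) if n=="scene" else (130,290)
    ims.append(cv2.resize(p["img"][y:y+190,x:x+190],None,fx=2.1,fy=2.1))
    P=cloud(p);m=(p["depth"]>0)&(np.hypot(P[...,0]-478,P[...,1]-378)<55)&(P[...,2]>78)&(P[...,2]<98)
    print(n,"tray drum",cv2.minEnclosingCircle(P[m][:,:2].astype(np.float32)),np.median(P[m][:,2]))
    for q in ["bangle","jar","elephant","brush"]:
        r=ctrl.spot_point(p,q)
        if r: print(n,q,back(p,*r[0]["location"],z=0))
cv2.imwrite("pics/end.png",np.hstack(ims))
E
```

```text
tcp [594.014 -34.388 158.594] t 27.675 f [ 0.555 -0.186 -2.773] w 0.5824839863357179 q [-0.295  0.492  0.376  1.782 -0.222  0.91   1.481]
shift cm [-0.045 -0.207  0.059] turn deg [0.027 0.001 0.101]
tool axes in world xy [-0.965  0.264 -0.   ] [0.264 0.965 0.   ]
mean [-0.14245224 -0.03062993 -3.39378939] sd [0.45786231 0.32626172 0.43690297]
scene drum_p_mid 0.85 [259.1, 186.3] [593.60112751 -25.03391182 130.        ]
scene nozzle_tip 0.85 [241.7, 164.9] [ 577.78011331 -108.03581512  130.        ]
scene nozzle_tip 0.16 [255.3, 198.6] [623.04784957   1.03340996 130.        ]
scene tray drum ((476.3139953613281, 378.6146545410156), 28.152021408081055) 90.96905407468947
scene bangle [465.55023238 -11.21226269   0.        ]
scene jar [750.51122527 -24.65050975   0.        ]
scene elephant [ 723.68233232 -219.39887445    0.        ]
scene brush [691.08969802 339.80906117   0.        ]
top tray drum ((478.6545715332031, 378.5502014160156), 27.30341339111328) 92.34737136776222
top bangle [462.00419615 -15.44944517   0.        ]
top jar [481.7358963  379.10668297   0.        ]
top brush [697.70097788 339.40723652   0.        ]
```

View pics/end.png

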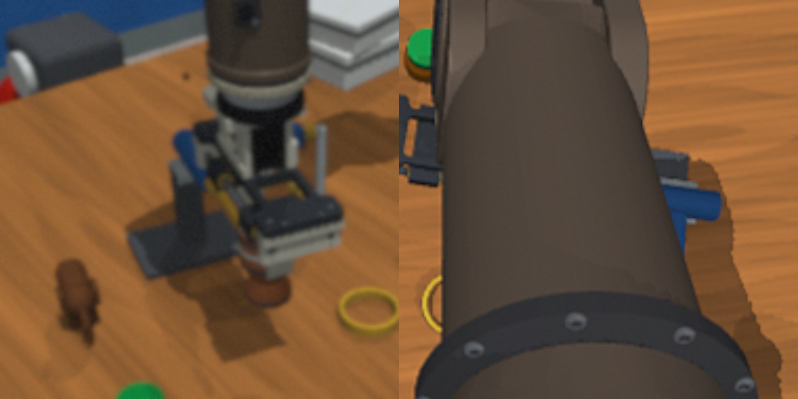

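apply_moves:
  translation:
    - [0, -0.2, 0]
    - [0, -0.3, 0]
    - [0, -0.3, 0]
    - [0, -0.3, 0]
    - [0, -0.3, 0]
    - [0, -0.3, 0]
  angular:
    - [0, 0, 0]
    - [0, 0, 0]
    - [0, 0, 0]
    - [0, 0, 0]
    - [0, 0, 0]
    - [0, 0, 0]
  fingers: [1, 1, 1, 1, 1, 1]

```text
t: 29.72
tcp_pos: [593.2, -38.3, 158.5]
tool_rot: [0.42, 3.113, 0.0]
wrist_force: [0.6, 0.2, -3.0]
grip_width: 0.577
```

```bash
python3 go.py 593.3 -38.8 158 -15.4; python3 -c "
from cell import ctrl
print(ctrl.read_state()['dq']); print(ctrl.hand_in())"
```

```text
tcp [593.172 -38.289 158.518] t 29.725 f [ 0.593  0.238 -2.956] w 0.5771726011111661 q [-0.289  0.491  0.377  1.783 -0.222  0.909  1.486]
shift cm [-0.026 -0.046  0.052] turn deg [0.002 0.001 0.022]
tool axes in world xy [-0.964  0.265 -0.   ] [0.265 0.964 0.   ]
[ 0.00060825 -0.00156679  0.00174317 -0.00172363  0.00055927 -0.0009828
  0.0007366 ]
the job is handed in; nothing more can be done
None
```

The job is handed in at about 29.7 s of robot time. Every step was carried out, but the hand-in gives no verdict.

- **Trigger:** I squeezed it until the jaws stood at about 38 mm, which is fully home, then let go. A later picture showed it back at its resting angle.
- **Drums:** The first drum pulled about 3.2 N and the second about 1.6 N, so the second is the wooden one. It was set down in the tray and let go. It stands upright near the tray centre, with its top at 91–92 mm as expected on the 6 mm floor.
- **Final hold:** The stone drum is held still with a 30 N grip. From the arm's measured position, its middle is about 65 mm from the nozzle tip, within a few mm of the nozzle's line, and level with it.

**Checks that disagreed or were limited:**
- The network's estimate of the drum's middle, taken just before a last 3 mm move, put it about 10 mm farther from the tip than the arm's position did. Both values are inside the allowed range.
- The arm hid the gun and elephant from the top camera at the end. There the network reported the tray drum as the jar and did not find the elephant.
- The scene camera showed all four bystanders within about 10 mm of where they started, which is about the scatter of those measurements.
- Setting the wooden drum down pressed it briefly with about 7 N before I let go. I did not measure the force between drum and tray afterwards, but its weight of 1.6 N is under the limit.

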